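Unplug the balance dish and give it a quarter turn with the ball centred

ROBOT

A 6-joint arm with a two-finger parallel gripper is mounted at the origin on a cart in front of the work surface, level with it; the furniture and walls round the work are solid. World frame = base frame: x ahead of the robot, y to its left, z up, the work surface at z = 0. Lengths are in m, angles in degrees, forces in N, time in s.
With the tool pointing down it reaches from about 0.2 to 0.875 m from the base axis. Payload 3.4 kg.
Tool frame: the origin (TCP) lies at the very end of the fingers, on their centre line; the grasp point (between the pads) lies 19 mm behind it; z points along the fingers, y is the line along which they close (so a half turn about z gives the same grasp; the last joint's range is limited). The gripper opens to 94 mm and grips with 3 to 60 N. Pads are 16 mm wide; open, the fingers measure 119 mm over their backs; the gripper's body (75 mm by 177 mm) begins 78 mm behind the grasp point.
Start: joints at [62.395, 15.808, 86.224, -0, 77.962, -6.933], TCP at [0.203, 0.538, 0.173] pointing down, gripper open.
Joint ranges: [-165.64, 165.64], [-43.16, 119.46], [12.63, 154.43], [-67.54, 247.53], [6.08, 155.33], [-154.97, 154.97]. Speed limits (degrees/s): [147.25, 147.25, 180, 180, 180, 180].

INTERFACE

Orientations are given as [roll, pitch, yaw] about the fixed x, y, z axes, in that order (R = Rz(yaw) Ry(pitch) Rx(roll)).
In Python, from rig import ctrl, grip, imaging, ticket gives the robot as it stands. Calls block until the motion is done:
- ctrl.reach(position, orientation): joint-space move of the TCP to a pose.
- ctrl.movel(position, speed=0.15, attitude=None): straight line of the TCP; attitude=None keeps the orientation; speed is the mean speed in m/s.
- ctrl.move_j(angles): joint-space move.
- grip(opening, effort=None): finger opening in m; effort is the grip in N (None keeps the last); returns when the fingers have stopped.
- ctrl.dwell(seconds).
- ctrl.inverse_kinematics(position, orientation): joint angles nearest the present ones, or None.
- ctrl.observe(): the state.
- imaging.grab_frame(name): name is "side" or "top" or "wrist"; returns a dict with "img" (420x560x3 uint8, red, green, blue), "fx", "fy", "cx", "cy" (pixels), "rvec" (rotation vector, rad) and "tvec" (3), from world to camera coordinates, as OpenCV has them. Camera axes: x right, y down, z forward; pixel columns grow to the right and rows downward; lengths in m; the calibration is good to about 2 mm. A picture is of the moment at which its call begins. There is no depth.
A pose or a line that the arm cannot do raises ctrl.Unreachable and nothing moves.
- ticket.hand_in(): hands the job in; it is judged then, once.
The state is a dict: "time": time; "joints": joint angles; "joint_vel": joint speeds; "effort": joint torques, N m; "tool_pos": TCP position; "tool_rot": TCP orientation; "wrist_force": force on the tool from outside, world axes, zero at the start; "wrist_torque": the same for the moment, N m; "grip_width": finger opening in m; "gripper_force": force on a finger pad.
Only numpy, scipy, OpenCV 4.12 (cv2) and the standard library are available. Lean on these libraries where they do the work, as an engineer would, in place of code of your own. Each camera call takes 0.05 s, during which the arm holds its last target. There are 200 camera calls.

TASK

Get the hand-therapy balance dish ready from its charging dock: grip the arched handle and pull the dish straight up so that its plug comes out of the sprung socket, then, at least 4 cm clear of the dock and still over it, turn the dish level through a quarter turn (either way) from how it stood on the dock. The loose steel ball must stay inside the ring marked in the dish all the way and end at rest in its middle; leave the dock and everything else on the table alone, and finish while still holding the dish there, level and still.

Things in the scene. Friction and masses are not known exactly. Their poses are not given: they have to be found in the camera images.
- dish: white round dish, 128 mm across, loose, 0.26 kg, on the dock. Origin: centre of its foot's underside (34 mm over the table at the start); z up, x along the arched handle. The hollow slopes 5 degrees out to a dark ring of 30 mm radius, then 14 degrees to the lip, 30 mm above the origin. A steel wire arch (8 mm thick, feet at x = +-64 mm) spans it along x. A flat plug below sits in the socket
- dish_grip (a point): centre of the flat-sided black rubber grip in the middle of the arch, 105 mm above the dish's origin, on its axis; grip block 46 mm long (along dish x), 16 mm thick (along dish y), 22 mm high. The dish hangs balanced from here
- dish_middle (a point): lowest point of the dish's hollow, on its axis, 14 mm above the dish's origin
- plug_tip (a point): lower end of the plug, on the dish's axis, 25 mm below the dish's origin; the plug is 30 mm (x) by 14 mm (y)
- ball_center (a point): centre of the loose polished steel ball, 22 mm diameter, 44 g, lying in the dish's middle; it rolls with little resistance when the dish is tilted or jerked
- dock: grey charging dock fixed to the table, 136 mm (x) by 106 mm (y), 34 mm high; origin at the centre of its underside, x along the docked dish's arch. Slot socket 28 mm deep; two sprung detent slides in it hold the plug: about 6 to 15 N straight up (besides the weight) draws it past them within the first 12 mm, then it comes freely
- dock_socket (a point): centre of the socket's mouth, in the dock's top face, 34 mm above the table
- tape_roll: bystander: standing roll of surgical tape, 45 mm across, 48 mm high; origin under its centre
- green_vial: bystander: brown vial with green label, 24 mm across, 50 mm high; origin under its centre
- copper_vial: bystander: white vial with copper-brown cap, 26 mm across, 44 mm high; origin under its centre
- ampoule: bystander: white plastic ampoule, 14x19 mm, 53 mm high, standing; origin under its centre
- clear_vial: bystander: clear vial with white cap, 30 mm across, 62 mm high; origin under its centre
- tablet_box: bystander: flat medicine carton, 71x105x24 mm; origin under its centre

How it is judged:
By the outcome, as a careful person would: the job done as asked, in the order asked, and still so for the second after the job is handed in, while the arm keeps its last pose, push and grip.
It also fails if it takes over 45 s, if anything falls off the work surface, if the arm or the gripper's body presses on something with over 40 N, if the wrist force passes 120 N, or if a joint passes its speed limit or range.

## Working session

There is one attempt and no reset: what is moved stays moved. The work goes in short steps, each a Python script; the robot and the scene stay as the last script left them, time stands still between calls to the robot, and variables do not carry over. Pictures are saved under pics/ and viewed, at most 10 in all, crops included, and the job is handed in when it is done.

```bash
mkdir -p pics; ls; python3 - <<'E'
from rig import ctrl,imaging
import cv2,pickle,numpy as np
F={n:imaging.grab_frame(n) for n in("side","top","wrist")}
pickle.dump(F,open("f0.pkl","wb"))
for n,f in F.items():
    print(n,f["fx"],f["cx"],f["cy"],f["rvec"],f["tvec"])
cv2.imwrite("pics/a_top.png",F["top"]["img"][:,:,::-1])
cv2.imwrite("pics/a_side.png",F["side"]["img"][:,:,::-1])
print(ctrl.observe())
E
```

```text
pics
side 457.27578302540564 281.8011343767905 207.43937000087146 [ 2.20414644 -0.3394522   0.18869615] [-0.41946664  0.31867895  0.65710962]
top 452.59562163802826 280.3277456268771 213.8371055048351 [ 2.11955066 -2.10581047  0.18496556] [0.24783101 0.54600156 0.87862963]
wrist 375.81931647242465 288.7145238826454 208.32042378068533 [-2.38912591 -1.6528448  -0.22695537] [-0.57423751 -0.02721233  0.39279838]
{'time': 0.15, 'joints': array([ 6.23958084e+01,  1.58391900e+01,  8.62748731e+01, -1.02946488e-03,
        7.79639259e+01, -6.93213461e+00]), 'joint_vel': array([ 0.0154572 , -0.06576541, -0.1341962 , -0.00958645,  0.11645049,
        0.05166404]), 'effort': array([ 1.84437864e-03, -4.04928374e+01, -2.37429714e+01,  7.03461282e-02,
        3.14928812e-02, -8.63417404e-05]), 'tool_pos': array([0.20277997, 0.53757244, 0.17203021]), 'tool_rot': array([-1.79922460e+02, -8.41358776e-03,  1.59328153e+02]), 'wrist_force': array([ 0.3230327 , -0.06815217,  0.06588175]), 'wrist_torque': array([-0.07508347,  0.03896696, -0.01652998]), 'gripper_force': 0.0, 'grip_width': 0.09431242544750955}
```

View pics/a_top.png

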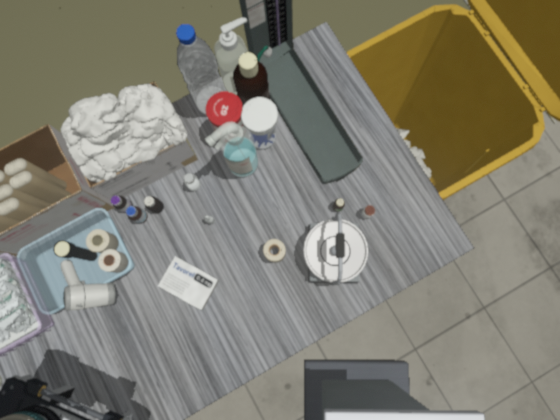

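View pics/a_side.png

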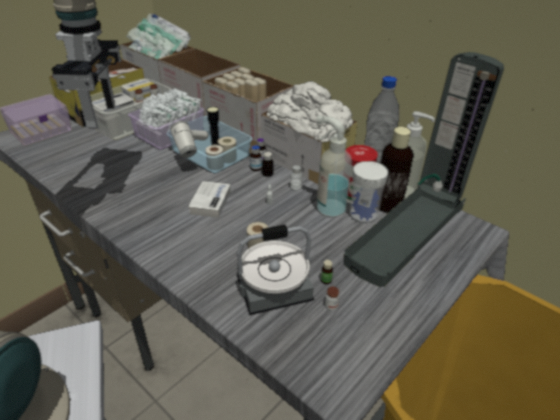

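The top view shows the dish at about (335,250), with the black grip at (340,245) and the arch running roughly vertically. The side view has the dish at (274,268) and the grip at (275,233). I'll zoom in on both.

```bash
cat > h.py <<'E'
import cv2,numpy as np
def cam(f):
    R=cv2.Rodrigues(np.array(f["rvec"],float))[0]; t=np.array(f["tvec"],float).ravel()
    K=np.array([[f["fx"],0,f["cx"]],[0,f["fy"],f["cy"]],[0,0,1]]); return K,R,t
def plane(f,uv,z):
    K,R,t=cam(f); d=R.T@np.linalg.inv(K)@np.array([*uv,1.]); c=-R.T@t
    return c+d*(z-c[2])/d[2]
def tri(fs,uvs):
    A=[];b=[]
    for f,uv in zip(fs,uvs):
        K,R,t=cam(f); d=R.T@np.linalg.inv(K)@np.array([*uv,1.]); d/=np.linalg.norm(d); c=-R.T@t
        P=np.eye(3)-np.outer(d,d); A.append(P); b.append(P@c)
    x=np.linalg.lstsq(np.vstack(A),np.hstack(b),rcond=None)[0]
    return x,np.linalg.norm(np.vstack(A)@x-np.hstack(b))
def proj(f,X):
    K,R,t=cam(f); p=K@(R@np.asarray(X,float)+t); return p[:2]/p[2]
def blob(f,x0,y0,x1,y1,thr=50,lo=None):
    g=f["img"][y0:y1,x0:x1].max(2); m=(g<thr).astype(np.uint8)
    n,l,s,c=cv2.connectedComponentsWithStats(m)
    return [(s[i,4],c[i]+[x0,y0],cv2.minAreaRect(np.argwhere(l==i)[:,::-1].astype(np.float32)+np.float32([x0,y0]))) for i in range(1,n) if s[i,4]>25]
E
python3 - <<'E'
import pickle,cv2,numpy as np
from h import *
F=pickle.load(open("f0.pkl","rb"));T,S=F["top"],F["side"]
a=cv2.resize(T["img"][185:305,280:400],(400,400),interpolation=2)
b=cv2.resize(S["img"][205:325,220:360],(400,400*120//140),interpolation=2)
b=cv2.copyMakeBorder(b,0,400-b.shape[0],0,0,0)
cv2.imwrite("pics/b.png",np.hstack([a,b])[:,:,::-1])
print(blob(T,315,225,360,275)); print(blob(S,245,220,310,250))
E
```

```text
[]
[(np.int32(278), array([274.66546763, 232.3381295 ]), ((274.3783874511719, 232.270263671875), (12.165525436401367, 24.331050872802734), 80.53767395019531))]
```

View pics/b.png

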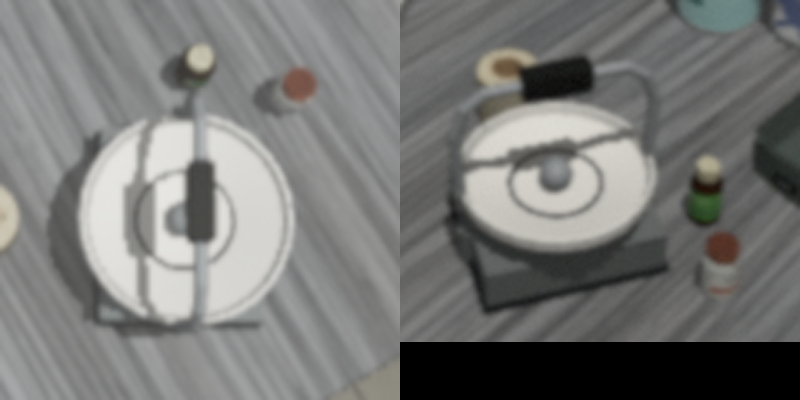

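```bash
python3 - <<'E'
import pickle,cv2,numpy as np
from h import *
F=pickle.load(open("f0.pkl","rb"));T,S=F["top"],F["side"]
bt=blob(T,330,225,352,275,85); bs=blob(S,245,220,310,250,60)
print(bt,bs)
x,e=tri([T,S],[bt[0][1],bs[0][1]]);print("grip",x,e,np.hypot(*x[:2]))
# arch direction: grip long axis in top on plane z
r=cv2.boxPoints(bt[0][2]);P=[plane(T,p,x[2])[:2] for p in r]
for i in(0,1):
    d=P[i+1]-P[i];print("edge",np.linalg.norm(d),np.degrees(np.arctan2(d[1],d[0])))
# white dish in both views
def white(f,x0,y0,x1,y1,thr):
    g=f["img"][y0:y1,x0:x1].min(2);m=cv2.morphologyEx((g>thr).astype(np.uint8),3,np.ones((9,9)))
    c=max(cv2.findContours(m,0,1)[0],key=cv2.contourArea);h=cv2.convexHull(c)+[x0,y0]
    return cv2.fitEllipse(h.astype(np.float32))
et=white(T,295,212,375,290,170);es=white(S,232,235,318,300,150);print(et,es)
c,e=tri([T,S],[et[0],es[0]]);print("lip",c,e)
print("lip diam top",[np.linalg.norm(plane(T,np.array(et[0])+[s,0],c[2])-plane(T,et[0],c[2]))*2 for s in (et[1][0]/2,et[1][1]/2)])
# dock bottom edge (far-left..right) top view: px (308.5,282.5)-(358,282.5)
for z in(0,.034):
    a,b=plane(T,(309,282),z),plane(T,(357,282.3),z);print("dock edge",z,a,b,np.linalg.norm(b-a),np.degrees(np.arctan2(*(b-a)[1::-1])))
    # side front edge
    a,b=plane(S,(220+88*.35,205+308*.35),z),plane(S,(220+265*.35,205+270*.35),z);print("side edge",z,a,b,np.linalg.norm(b-a),np.degrees(np.arctan2(*(b-a)[1::-1])))
for n,uv,h in(("green",(339.7,202),.05),("copper",(369.5,210.5),.044),("tape",(274,250),.048)):print(n,plane(T,uv,h))
E
```

```text
[(np.int32(142), array([339.35915493, 245.17605634]), ((339.3319091796875, 245.0221405029297), (6.651900291442871, 22.217344284057617), 3.814074993133545))] [(np.int32(298), array([274.7852349 , 232.39932886]), ((274.5, 232.50001525878906), (12.551432609558105, 25.10286521911621), 78.69007110595703))]
grip [0.47045025 0.14039614 0.13942159] 0.0011945340851566774 0.49095266303414875
edge 0.04123442066062543 -4.65761031771566
edge 0.01227087877632651 -93.5438231614043
((335.8444519042969, 250.2167510986328), (62.74386215209961, 64.85625457763672), 121.83973693847656) ((274.2015075683594, 265.2652893066406), (49.47947311401367, 68.41466522216797), 90.41902923583984)
lip [0.46963193 0.13885152 0.06130872] 0.0007810454794351818
lip diam top [np.float64(0.1258302187388091), np.float64(0.13006144610935147)]
dock edge 0 [0.40803683 0.19036532 0.        ] [0.40815986 0.08885092 0.        ] 0.10151447725272793 -89.93056095417967
side edge 0 [0.41203617 0.09383723 0.        ] [0.5312635  0.08999822 0.        ] 0.11928912010285214 -1.844234588138419
dock edge 0.034 [0.40657479 0.19191362 0.034     ] [0.40669351 0.09395475 0.034     ] 0.09795894450210799 -89.93056095417967
side edge 0.034 [0.40565182 0.06635291 0.034     ] [0.5187244  0.06271208 0.034     ] 0.1131311795287021 -1.8442345881384417
green [0.57095865 0.12823342 0.05      ]
copper [0.55444028 0.06592587 0.044     ]
tape [0.47024645 0.26383587 0.048     ]
```

The grip triangulates to z = 0.139, which matches the expected 34+105 mm, and the lip reads 0.061 against 0.064. Next I move above it and refine with the wrist camera.

```bash
python3 - <<'E'
from rig import ctrl,imaging,grip
import numpy as np,cv2,pickle
from h import *
for y in(177,-3):
  for d in(-90,0,90):
    j=ctrl.inverse_kinematics([.4704,.1400,.20],[180,0,y+d]);print(y,d,None if j is None else np.round(j,1))
F=[]
for dx,dy in((-.05,.0),(.04,0.0)):
    ctrl.reach([.4704+dx,.140+dy,.27],[180,0,177]); ctrl.dwell(.3)
    F.append(imaging.grab_frame("wrist")); print(proj(F[-1],[.4704,.140,.139]),proj(F[-1],[.47,.139,.048]))
pickle.dump(F,open("f1.pkl","wb"))
print(ctrl.observe()["time"])
cv2.imwrite("pics/c.png",cv2.resize(np.hstack([f["img"] for f in F]),(800,300))[:,:,::-1])
E
```

```text
177 -90 [ 8.4  7.6 93.1 -0.  79.3 11.4]
177 0 [  8.4   7.6  93.1   0.   79.3 -78.6]
177 90 None
-3 -90 None
-3 0 [  8.4   7.6  93.1  -0.   79.3 101.4]
-3 90 [ 8.4  7.6 93.1 -0.  79.3 11.4]
[290.36312407 241.61268327] [289.20982935 214.38794245]
[285.77049516 149.35029632] [285.47313548 139.33030442]
3.0
```

View pics/c.png

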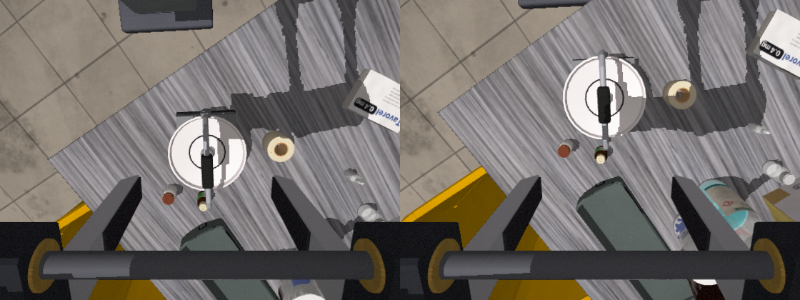

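In the wrist views the grip is at about (290,236) and (284,145), close to the predicted (290,242) and (286,149). I'll mask it and triangulate.

```bash
python3 - <<'E'
import pickle
from h import *
F=pickle.load(open("f1.pkl","rb"));W=[(270,205,310,268),(265,115,305,178)]
B=[]
for f,w in zip(F,W):
    b=[q for q in blob(f,*w,55) if q[0]>150]
    for q in b:print(q)
    B.append(max(b,key=lambda q:q[0]))
x,e=tri(F,[b[1] for b in B]);print("grip",x,e)
S=pickle.load(open("f0.pkl","rb"))
for f,b in zip(F,B):
    P=[plane(f,p,.145)[:2] for p in cv2.boxPoints(b[2])]
    for i in(0,1):
        d=P[i+1]-P[i];print("edge",np.linalg.norm(d),np.degrees(np.arctan2(d[1],d[0])))
    # marks: ring/dish white ellipse
    g=f["img"].min(2).copy();x0,y0=(225,155) if f is F[0] else (222,72)
    m=cv2.morphologyEx((g[y0:y0+125,x0:x0+126]>150).astype(np.uint8),3,np.ones((9,9)))
    c=max(cv2.findContours(m,0,1)[0],key=cv2.contourArea);el=cv2.fitEllipse((cv2.convexHull(c)+[x0,y0]).astype(np.float32))
    print("lip",el,plane(f,el[0],.064))
print(tri([S["top"],S["side"]]+F,[(339.36,245.18),(274.79,232.4)]+[b[1] for b in B]))
a=[cv2.resize(f["img"][w[1]-60:w[3]+40,w[0]-60:w[2]+60],(390,400),interpolation=2) for f,w in zip(F,W)]
cv2.imwrite("pics/d.png",np.hstack(a)[:,:,::-1])
E
```

```text
(np.int32(714), array([290.00840336, 239.51960784]), ((289.78765869140625, 239.3141632080078), (48.093238830566406, 16.962345123291016), 86.18592071533203))
(np.int32(826), array([285.38135593, 146.2905569 ]), ((285.3383483886719, 146.4890899658203), (51.2958984375, 16.507539749145508), 88.15238952636719))
grip [0.4673611  0.13981477 0.14128743] 2.082143812488617e-05
edge 0.015903566150624944 91.04911271793254
edge 0.04883511692032945 1.0435468247026496
lip ((279.1604309082031, 218.7836151123047), (112.45744323730469, 181.47372436523438), 119.81309509277344) [0.46994438 0.12725606 0.064     ]
edge 0.01447193854596171 88.83293980838714
edge 0.04548768244414894 -0.9049584490807315
lip ((262.2436218261719, 132.1857147216797), (137.7667694091797, 166.717041015625), 91.61296081542969) [0.45944487 0.11421727 0.064     ]
(array([0.46913826, 0.13998554, 0.13939131]), np.float64(0.0028958080585247932))
```

View pics/d.png

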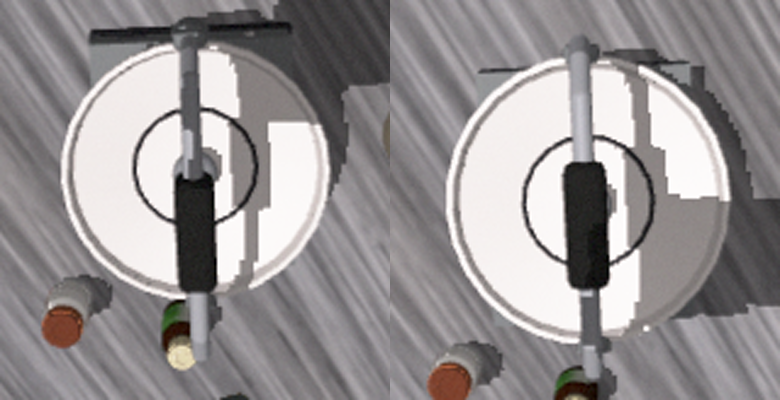

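The close view shows the grip block, and the ball lies under it, inside the ring. Only yaw still needs refining, from the arch's foot-to-foot line and the dock edge. I also cross-check the axis from the lip outline.

```bash
python3 - <<'E'
import pickle
from h import *
F=pickle.load(open("f1.pkl","rb"))
def d(f,a,b,z,o):
    P,Q=plane(f,a,z),plane(f,b,z);v=Q-P;print(o,np.linalg.norm(v),np.degrees(np.arctan2(v[1],v[0])),P[:2],Q[:2])
c=lambda i,u,v:((210 if i==0 else 205)+(u-390*i)/2.4375,(145 if i==0 else 55)+v/2.454)
d(F[1],c(1,580,48),c(1,592,365),.09,"feet1")
d(F[0],c(0,188,33),c(0,201,352),.09,"feet0")
d(F[0],c(0,90,37),c(0,290,28),.0,"dock0")
for f in F:print("cam",-cam(f)[1].T@cam(f)[2])
# lip outer points by eye-cropped: left, right extremes and top, bottom
L=[plane(F[0],c(0,*p),.064)[:2] for p in((62,170),(329,170),(195,44),(195,298))]
M=[plane(F[1],c(1,*p),.064)[:2] for p in((446,200),(730,200),(590,57),(590,343))]
for q in(L,M):q=np.array(q);print("centre",q[2:].mean(0)[0],q[:2].mean(0)[1],"diam",np.linalg.norm(q[0]-q[1]),np.linalg.norm(q[2]-q[3]))
E
```

```text
feet1 0.13215610536652062 -0.8963803884077747 [0.40282721 0.140493  ] [0.53496715 0.13842553]
feet0 0.15037766435089991 -0.6570404982607809 [0.3963296  0.14052663] [0.54669737 0.13880221]
dock0 0.1055419424330613 89.62700202045617 [0.40874928 0.08769432] [0.40943636 0.19323402]
cam [0.33980087 0.14513841 0.48221087]
cam [0.42882872 0.14481869 0.48287067]
centre 0.4680623094175074 0.14038654575770226 diam 0.12724002225317022 0.1257738521252601
centre 0.4681422520513172 0.14021257083675523 diam 0.1280432248481536 0.12650697586523502
```

```bash
python3 - <<'E'
from rig import ctrl,grip,imaging
import numpy as np,cv2
p=lambda s:(lambda o:print(s,o["time"],np.round(o["tool_pos"],4),np.round(o["tool_rot"],2),np.round(o["wrist_force"],1),np.round(o["wrist_torque"],2),round(o["grip_width"],4),o["gripper_force"]))(ctrl.observe())
ctrl.reach([.4685,.1402,.22],[180,0,179.3]); grip(.05,10)
ctrl.movel([.4685,.1402,.120],speed=.08); ctrl.dwell(.3); p("down")
grip(.024); p("near")
grip(0,8); p("touch")
cv2.imwrite("pics/e.png",cv2.resize(imaging.grab_frame("side")["img"][180:320,200:360],(640,560))[:,:,::-1])
E
```

```text
down 5.8917 [0.4686 0.1402 0.1202] [1.800e+02 3.000e-02 1.793e+02] [0.6 0.  0.1] [ 0.02 -0.    0.02] 0.0499 0.0
near 6.4917 [0.4685 0.1402 0.12  ] [180.   -0.  179.3] [-1.3 -0.3 -0.1] [0.05 0.05 0.  ] 0.0238 0.0
touch 7.0333 [0.4685 0.1402 0.12  ] [-180.     0.   179.3] [ 0.   0.7 -0.4] [-0.01  0.    0.04] 0.0004 0.0
```

View pics/e.png

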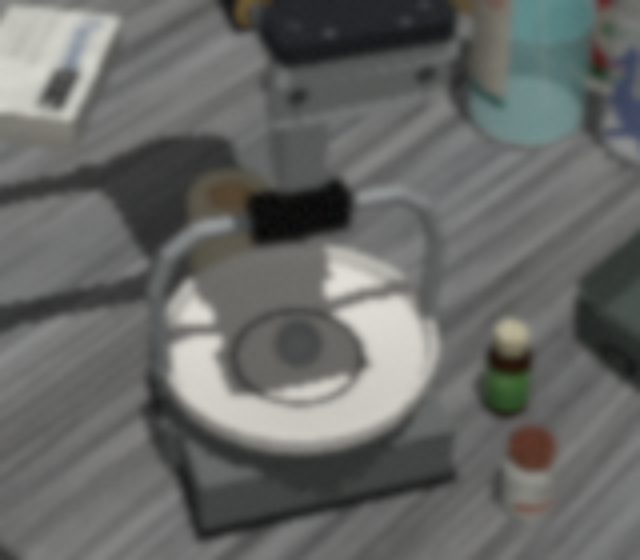

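The fingers closed to 0.4 mm without touching anything. In the picture the fingers end at about (300,190) in the crop, at or behind the top of the grip. The dish is undisturbed. I'll check where the TCP really projects.

```bash
python3 - <<'E'
from rig import ctrl,grip,imaging
import numpy as np,cv2,pickle
from h import *
S=imaging.grab_frame("side");T=imaging.grab_frame("top")
pickle.dump((S,T),open("f2.pkl","wb"))
for z in(.12,.139,.151):print(z,proj(S,[.4685,.1402,z]),proj(T,[.4685,.1402,z]))
print("campos",[-cam(f)[1].T@cam(f)[2] for f in(S,T)])
o=ctrl.observe();print(o["tool_pos"],o["grip_width"],o["gripper_force"],o["joints"])
a=cv2.resize(S["img"][210:260,240:310],(560,400),interpolation=cv2.INTER_CUBIC);
cv2.imwrite("pics/g.png",a[:,:,::-1])
E
```

```text
0.12 [273.22906823 241.12295507] [338.41508322 247.03242811]
0.139 [273.27154431 232.95240463] [339.54086065 245.80630159]
0.151 [273.29901089 227.66902868] [340.2781844  245.00325459]
campos [array([ 0.28836115, -0.43857778,  0.65863417]), array([0.36629391, 0.23457118, 0.97073841])]
[0.46852142 0.1401893  0.1199975 ] 0.00041858067813951334 0.0 [ 8.50054614e+00  1.05832910e+01  1.01246579e+02 -1.02753527e-03
  6.81702027e+01 -8.08006258e+01]
```

View pics/g.png

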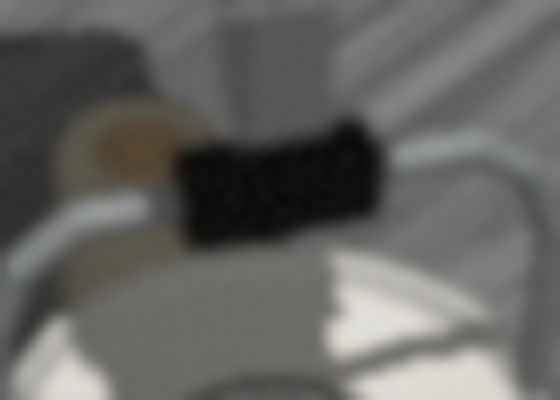

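The tip should project at row 241, which is crop y≈248, but it is hidden by the grip. So either both fingers are behind the grip or they are above it. I'll check with the wrist and top views in one composite.

```bash
python3 - <<'E'
from rig import ctrl,grip,imaging
import numpy as np,cv2,pickle
from h import *
S,T=pickle.load(open("f2.pkl","rb"));W=imaging.grab_frame("wrist")
pickle.dump(W,open("f3.pkl","wb"))
for z in(.12,.139,.15):print(proj(W,[.4685,.1402,z]))
a=cv2.resize(W["img"],(500,375));b=cv2.resize(T["img"][195:295,295:375],(300,375),interpolation=2)
cv2.imwrite("pics/i.png",np.hstack([a,b])[:,:,::-1])
print(blob(S,245,220,310,250,60))
E
```

```text
[287.75919113 241.22259076]
[287.67221891 253.46300168]
[287.61450418 261.58573315]
[(np.int32(56), array([248.42857143, 223.51785714]), ((251.0, 227.5), (15.0, 12.0), 90.0)), (np.int32(318), array([274.03459119, 232.82389937]), ((274.4338073730469, 232.74729919433594), (12.944893836975098, 26.305686950683594), 81.02737426757812))]
```

View pics/i.png

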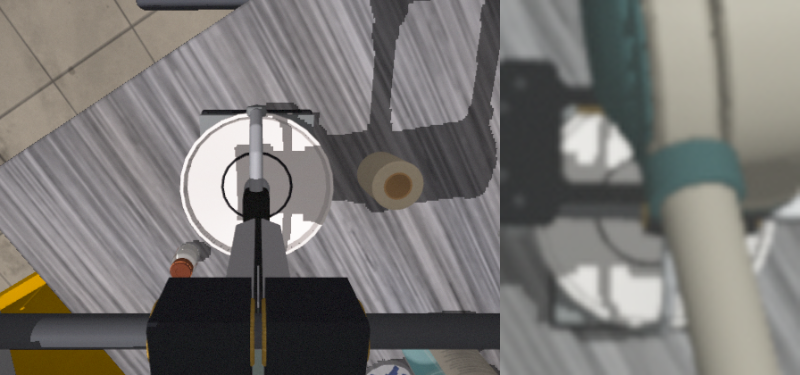

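The fingers are closed and centred over the grip, and they only show above its top. It looks as if the finger ends are higher than the reported TCP. I'll open them and look at the near finger, which the grip can't hide.

```bash
python3 - <<'E'
from rig import ctrl,grip,imaging
import numpy as np,cv2,pickle
from h import *
grip(.05,10)
S=imaging.grab_frame("side");W=imaging.grab_frame("wrist")
pickle.dump((S,W),open("f4.pkl","wb"))
for y in(.115,.165):
  for z in(.12,.15):print(y,z,proj(S,[.4685,y,z]),proj(W,[.4605,y,z]))
a=cv2.resize(S["img"][190:265,235:315],(426,400),interpolation=2);b=cv2.resize(W["img"][180:330,220:360],(373,400),interpolation=2)
cv2.imwrite("pics/j.png",np.hstack([a,b])[:,:,::-1])
E
```

```text
0.115 0.12 [277.51854373 250.42061419] [245.34833905 229.11626627]
0.115 0.15 [277.68916475 237.31032701] [238.93437139 247.90853673]
0.165 0.12 [269.19977486 232.38925411] [329.18923231 228.16082519]
0.165 0.15 [269.17509972 219.48288358] [335.17086481 246.82798994]
```

View pics/j.png

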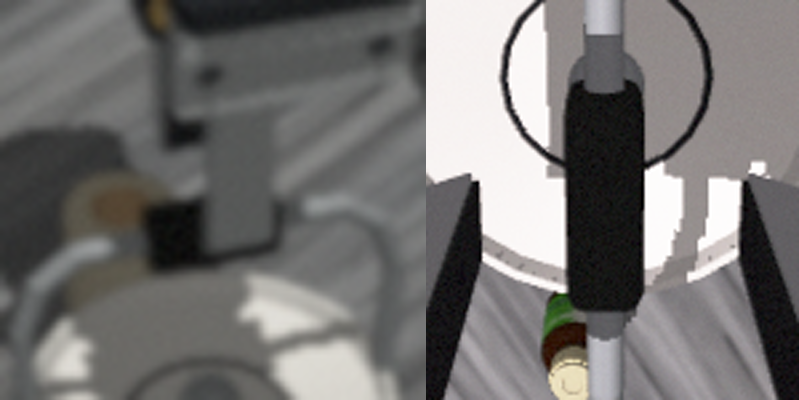

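Both views agree. The near fingertip is at side pixel (280,238) and wrist pixel (240,248), so the real finger ends sit at z ≈ 0.151 when the TCP reads 0.120. That is about 31 mm of offset, and the grip is also about 1 mm toward -y. I'll descend 31 mm while checking the force, then close.

```bash
cat >> h.py <<'E'
def p(ctrl,s):
    o=ctrl.observe();print(s,round(o["time"],2),np.round(o["tool_pos"],4),np.round(o["tool_rot"],2),np.round(o["wrist_force"],1),np.round(o["wrist_torque"],2),round(o["grip_width"],4),round(o["gripper_force"],1));return o
E
python3 - <<'E'
from rig import ctrl,grip,imaging
import pickle
from h import *
S,W=pickle.load(open("f4.pkl","rb"))
for x in(.4455,.4915):print(proj(W,[x,.14,.15]))
for z in(.110,.100,.089):
    ctrl.movel([.4685,.1394,z],speed=.05); o=p(ctrl,"down")
    if np.linalg.norm(o["wrist_force"])>4: raise SystemExit("contact")
grip(.026,8);p(ctrl,"near");grip(0,8);ctrl.dwell(.2);p(ctrl,"touch")
f=imaging.grab_frame("side");pickle.dump(f,open("f5.pkl","wb"));print(blob(f,245,220,310,250,60))
E
```

```text
[286.64035591 219.82902858]
[287.79122847 300.78330943]
down 8.58 [0.468  0.1393 0.1094] [-1.7999e+02 -7.0000e-02  1.7929e+02] [-0.3 -0.4  0.3] [-0.01  0.04  0.02] 0.05 0.0
down 8.93 [0.4681 0.1394 0.0995] [-1.7999e+02 -6.0000e-02  1.7930e+02] [0.  0.2 0.6] [ 0.05  0.01 -0.02] 0.0502 0.0
down 9.3 [0.4681 0.1393 0.0886] [-1.7999e+02 -6.0000e-02  1.7930e+02] [-0.5  1.   0.1] [ 0.07 -0.01  0.05] 0.0499 0.0
near 9.88 [0.4685 0.1394 0.0891] [1.800e+02 1.000e-02 1.793e+02] [ 0.2  0.3 -0.3] [ 0.03 -0.03  0.02] 0.0263 0.0
touch 10.4 [0.4685 0.1393 0.089 ] [-1.7999e+02 -1.0000e-02  1.7930e+02] [ 0.6 -0.5  1.3] [-0.07 -0.01 -0.05] 0.0162 8.0
[(np.int32(57), array([248.40350877, 223.63157895]), ((251.5, 227.5), (15.0, 13.0), 90.0)), (np.int32(112), array([265.79464286, 234.00892857]), ((265.5, 233.5), (13.0, 9.0), 90.0)), (np.int32(39), array([285.25641026, 231.48717949]), ((285.0, 231.5), (9.0, 4.0), 90.0))]
```

The fingers now hold at 16.2 mm, which is the grip's thickness, with balanced force and the pads centred in the side view. I'll tighten and pull slowly.

```bash
python3 - <<'E'
from rig import ctrl,grip,imaging
import pickle
from h import *
grip(0,45);ctrl.dwell(.3);o=p(ctrl,"grip")
b=o["tool_pos"].copy(); b[:2]=[.4685,.1394]; z0=.089
for dz in(.003,.006,.009,.012,.016,.03):
    ctrl.movel([*b[:2],z0+dz],speed=.02);p(ctrl,dz)
ctrl.dwell(.3);p(ctrl,"free")
S=imaging.grab_frame("side");W=imaging.grab_frame("wrist");pickle.dump((S,W),open("f6.pkl","wb"))
a=cv2.resize(S["img"][170:320,200:360],(427,400),interpolation=2);b=cv2.resize(W["img"],(373,280),interpolation=2)
b=cv2.copyMakeBorder(b,0,120,0,0,0);cv2.imwrite("pics/k.png",np.hstack([a,b])[:,:,::-1])
E
```

```text
grip 10.97 [0.4685 0.1394 0.089 ] [-180.    -0.   179.3] [-0.5 -0.7  0.5] [-0.18  0.05 -0.  ] 0.0158 45.0
0.003 11.27 [0.4677 0.1394 0.0911] [-1.7999e+02 -1.1000e-01  1.7930e+02] [ 0.9 -0.1 -8.5] [-0.04 -0.18  0.01] 0.0157 45.0
0.006 11.57 [0.4679 0.1394 0.0952] [ 1.800e+02 -6.000e-02  1.793e+02] [-1.2 -0.5 -4.6] [-0.03  0.28 -0.01] 0.0153 45.0
0.009 11.87 [0.4688 0.1395 0.0989] [1.7999e+02 6.0000e-02 1.7930e+02] [-0.8  0.1  0.8] [-0.01  0.48  0.02] 0.0157 45.0
0.012 12.17 [0.4693 0.1395 0.1013] [1.7998e+02 9.0000e-02 1.7930e+02] [-0.4  0.6 -4.7] [ 0.03  0.04 -0.01] 0.0156 45.0
0.016 12.52 [0.4687 0.1394 0.1051] [1.800e+02 2.000e-02 1.793e+02] [-0.2  0.5 -3.9] [-0.02 -0.04  0.01] 0.0157 45.0
0.03 13.37 [0.4684 0.1394 0.1189] [-1.800e+02 -1.000e-02  1.793e+02] [-0.   0.5 -2.5] [ 0.02 -0.03 -0.08] 0.0157 45.0
free 13.67 [0.4684 0.1394 0.1189] [-1.800e+02 -1.000e-02  1.793e+02] [-0.5 -0.4 -5. ] [-0.01  0.    0.01] 0.0158 45.0
```

View pics/k.png

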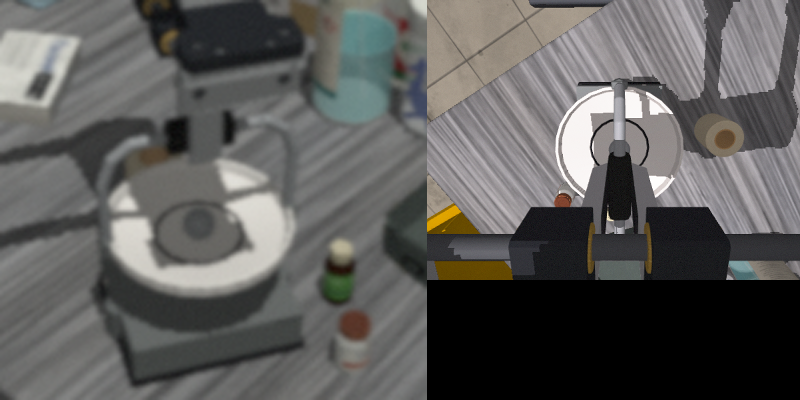

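The dish is free and hanging level. The ball, at (200,222) in the side crop, is in the middle of the ring, and the bystanders are untouched. Now I lift on and turn in gentle steps.

```bash
python3 - <<'E'
from rig import ctrl,grip,imaging
import pickle
from h import *
P=[.4685,.1394,.176]
ctrl.movel(P,speed=.04);ctrl.dwell(.3);p(ctrl,"up")
for k in range(1,7):
    ctrl.move_j(ctrl.inverse_kinematics(P,[180,0,179.3-15*k]))
    p(ctrl,k)
ctrl.dwell(3);p(ctrl,"turned")
F=[imaging.grab_frame("side"),imaging.grab_frame("top")];ctrl.dwell(.5);F.append(imaging.grab_frame("side"));p(ctrl,"end")
pickle.dump(F,open("f7.pkl","wb"))
for f in(F[0],F[2]):
    c=proj(f,[.4685,.1394,.151]);r=proj(f,[.4685,.1394,.1345]);l=proj(f,[.4685,.1394,.151])
    print("expected ball",proj(f,[.4685,.1394,.112+.0]),"lip",l)
print("stillness",np.abs(F[0]["img"].astype(int)-F[2]["img"])[150:260,220:340].mean())
E
```

```text
up 15.64 [0.4684 0.1394 0.1759] [ 1.800e+02 -1.000e-02  1.793e+02] [ 0.3  0.4 -4. ] [ 0.01 -0.05  0.03] 0.0157 45.0
1 16.0 [0.4685 0.1394 0.176 ] [-180.     -0.    164.47] [-0.9 -0.6 -3.6] [ 0.05  0.01 -0.03] 0.0153 45.0
2 16.36 [0.4685 0.1394 0.176 ] [-180.      0.    149.56] [-0.4 -0.4 -3.5] [-0.01 -0.02 -0.02] 0.0153 45.0
3 16.72 [0.4685 0.1394 0.176 ] [-180.      0.    134.59] [-0.2 -0.1 -3.5] [-0.05  0.01 -0.01] 0.0156 45.0
4 17.07 [0.4685 0.1394 0.176 ] [-180.      0.    119.61] [ 0.5 -0.2 -3.5] [-0.04  0.06 -0.03] 0.0157 45.0
5 17.43 [0.4685 0.1394 0.176 ] [-180.      0.    104.61] [-0.   0.2 -4.1] [-0.04  0.03 -0.  ] 0.016 45.0
6 17.79 [0.4684 0.1394 0.176 ] [-179.99    0.     89.61] [ 0.5  0.6 -4.4] [-0.09  0.02 -0.04] 0.0161 45.0
turned 20.79 [0.4685 0.1394 0.176 ] [180.   -0.   89.3] [ 0.9  0.5 -3.8] [-0.03  0.07  0.  ] 0.0157 45.0
end 21.44 [0.4685 0.1394 0.176 ] [-180.     0.    89.3] [-0.6  0.1 -4.2] [-0.03  0.11 -0.03] 0.0156 45.0
expected ball [273.34381337 244.78305762] lip [273.43531715 227.95409527]
expected ball [273.34381337 244.78305762] lip [273.43531715 227.95409527]
stillness 0.9807070707070707
```

The turn is done. I'll check ball position, dish level and clearance numerically.

```bash
python3 - <<'E'
import pickle
from h import *
F=pickle.load(open("f7.pkl","rb"));f=F[0]
C=np.array([.4695,.1394])
print("ball exp",proj(f,[*C,.146]),"middle",proj(f,[*C,.135]))
th=np.linspace(0,2*np.pi,60)
for r,z in((.064,.151),(.03,.1376)):
    q=np.float32([proj(f,[C[0]+r*np.cos(t),C[1]+r*np.sin(t),z]) for t in th]);print("pred",r,cv2.fitEllipse(q))
g=f["img"].min(2)
x0,y0=228,185
for thr in(110,130,150):
    m=cv2.morphologyEx((g[y0:270,x0:320]>thr).astype(np.uint8),2,np.ones((3,3)))
    c=max(cv2.findContours(m,0,1)[0],key=cv2.contourArea);print(thr,cv2.contourArea(c),cv2.fitEllipse((cv2.convexHull(c)+[x0,y0]).astype(np.float32)))
G=f["img"].mean(2).astype(int)
for v in range(208,258,2):print(v," ".join("%3d"%a for a in G[v,236:314:2]))
E
```

```text
ball exp [273.97488692 230.05930383] middle [273.94412408 234.86980406]
pred 0.064 ((273.9284973144531, 229.38685607910156), (47.873741149902344, 74.31222534179688), 90.28726959228516)
pred 0.03 ((273.9383239746094, 234.0759735107422), (22.49197006225586, 34.42215347290039), 90.26838684082031)
110 2313.0 ((280.5626220703125, 227.53797912597656), (57.20168685913086, 87.89389038085938), 85.81120300292969)
130 789.0 ((258.6380615234375, 239.30027770996094), (23.65951919555664, 49.60573196411133), 119.90724182128906)
150 660.5 ((258.48724365234375, 239.31761169433594), (22.301515579223633, 47.9296875), 117.79054260253906)
208 111 115 119 124 119 109 100  97 100 107 111 111 106  98  86  93 110 115 113 114 114 112 111 142 155 167 148 115 106 111 116 115 108  97 102 121 130 127 118
210  91  82  83  82  75  62  64  72  97 109 109 110 111 110 107 107 111 111 110 110 111 109 107 136 153 137 115 111 112 122 119 106  96 110 124 130 125 113  98
212  60  58  54  56  53  61  85 102 108 110 110 111 110 109 109 107 111 109 110 109 110 109 109 124 150 127 116 118 137 149 120 107 111 130 131 121 105  9
[... 2825 characters left out ...]
  87  97 165 202 206 203 183 158 138 131 126 122 119 108 107
250  60  54  52  53  54  58  70 102 125 139 162 187 199 204 206 205 205 204 202 203 202 199 162 102  86  92 131 172 172 155 140 120 103 118 118 110 103 108 119
252  51  52  49  52  54  52  51  61  83 107 123 133 143 154 172 184 194 195 196 198 196 195 167 106  97  97 102 119 133 120  94  68  63  96 103 102 111 121 125
254  52  52  53  51  48  51  47  48  50  54  73  99 113 121 133 141 142 143 147 149 145 146 119  91  90  83  80  77  79  62  52  52  56  84 103 114 126 127 122
256  53  58  51  50  49  45  47  48  48  48  51  52  53  63  83  95 107 110 112 112 119 111  86  68  70  69  69  60  51  50  51  48  73 107 118 129 127 121 112
```

Ball: about (273,230), against an expected (274,230). The ring's bottom edge is at row 244 (245 expected) and the lip at row 254 (253 expected), so the dish is level and the ball is centred. Handing in.

```bash
python3 -c "
from rig import ticket
print(ticket.hand_in())"
```

```text
the job is handed in; nothing more can be done
None
```

I handed the job in at about 21 s: the dish is unplugged, about 6 cm clear over the dock, turned a quarter turn and held level and still, with the ball in the middle of its ring (last checked by pixel positions, not a viewed picture; no verdict came back).

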